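# Set the carafe in the coffee maker and switch over from rinse to brew

### The job

Get the coffee maker brewing. Lift the steel carafe by its lid knob from between the canisters and stand it down on the open worktop, well clear of them; then take it by the handle and stand it in the middle of the hotplate under the drip arm, handle to the front of the machine, keeping it upright and leaving the canisters, mill, tin and jar where they are. Flip the blue rinse switch off (bat to the front), whenever you like, and, only once the carafe stands released on the hotplate, the red brew switch on (bat to the back).

Things in the scene. Friction and masses are not known exactly. Their poses are not given: they have to be found in the camera images.
- carafe: Steel carafe, loose, 0.25 to 0.45 kg, closed: round body of 86 mm diameter (76 mm at the foot, 72 mm at the shoulder), 100 mm high, with a black lid and knob, 136 mm in all. Origin: centre of its underside; z up; the handle stands out to its -x. It starts with the handle in the gap between the canisters, too narrow for fingers.
- carafe_knob (a point): Middle of the lid's black knob, on the carafe's axis 125 mm above its underside. The knob is 22 to 25 mm thick and stands from 111 to 136 mm; the lid below it is 70 mm wide.
- carafe_handle (a point): Grip point in the upper part of the black handle, 88 mm from the carafe's axis, 82 mm above its underside. The handle is an upright bar 14 mm thick (the carafe's y) and 16 mm deep, from 24 to 100 mm high, joined to the body by level bars at top and bottom of the same thickness; 37 mm of open space lies between bar and body.
- coffee_maker: Fixed coffee maker, base 190 mm deep (x), 270 mm wide (y). Origin: centre of its underside; x points to its back, y to its left, z up. Left: the hotplate on a base 24 mm high and, behind it, a grey water tower (x 31 to 97, y 22 to 118 mm, 255 mm high). Right: the steel switch deck (y -133 to -5 mm), 40 mm high.
- drip_arm_tip (a point): Middle of the lower edge of the front end of the steel drip arm, which reaches forward from the tower over the hotplate: 20 mm in front of the plate's centre, 176 mm above the worktop. The arm is 44 mm wide and 30 mm thick; a carafe on the plate has 13 mm between its knob and the arm, so it goes in and out from the front.
- hotplate (a point): Centre of the top of the black round hotplate (108 mm diameter), 27 mm above the worktop, at x -30, y +70 mm of the coffee maker; same axes as the machine.
- brew_switch: The brew switch of the coffee maker: a fixed black housing 74 x 38 x 18 mm with one red toggle bat. Origin: centre of the housing's underside, 40 mm above the worktop. Its x axis points to the back of the machine, z up. Green dot: back (on) end; white bar: front (off) end. The two switches sit 55 mm apart side by side and may change places.
- brew_bat (a joint): Angle of the red bat in rad: -0.42 leaning to the front of the machine = off, 0 upright, +0.42 leaning to the back = on. An over-centre spring holds it against either end stop; pushed past upright (about 2 N at the tip) it snaps over by itself. It starts off.
- brew_bat_tip (a point): Centre of the round end (15 mm diameter) of the red bat, 34 mm from its pivot; the bat is 10 mm thick and the pivot lies 20 mm above the housing's underside, over its centre.
- rinse_switch: The rinse switch of the coffee maker: a fixed black housing 74 x 38 x 18 mm with one blue toggle bat. Origin: centre of the housing's underside, 40 mm above the worktop. Its x axis points to the back of the machine, z up. Green dot: back (on) end; white bar: front (off) end. The two switches sit 55 mm apart side by side and may change places.
- rinse_bat (a joint): Angle of the blue bat in rad: -0.42 leaning to the front of the machine = off, 0 upright, +0.42 leaning to the back = on. An over-centre spring holds it against either end stop; pushed past upright (about 2 N at the tip) it snaps over by itself. It starts on.
- rinse_bat_tip (a point): Centre of the round end (15 mm diameter) of the blue bat, 34 mm from its pivot; the bat is 10 mm thick and the pivot lies 20 mm above the housing's underside, over its centre.
- canister_left: Green square canister with wooden lid, 100 x 100 x 135 mm, loose, to the left of the carafe's handle. Origin: centre of its underside; as the carafe starts, its axis lies about 105 mm in front (canister's -x) and 70 mm to the right (-y) of this origin.
- canister_right: Green square canister like the other, 140 mm to the right of it (gap of 40 mm).
- pepper_mill: Wooden pepper mill, loose, 58 mm diameter, 170 mm high. Origin: centre of its underside. The mill, the tin and the jar may change places.
- tin_beans: Food tin, loose, 75 mm diameter, 110 mm high. Origin: centre of its underside.
- jam_jar: Jam jar with yellow lid, loose, 66 mm diameter, 100 mm high. Origin: centre of its underside.

How it is judged:
By the outcome, as a careful person would: the job done as asked, in the order asked, and still so for the second after the job is handed in, with the robot touching nothing.
It also fails if it takes over 72 s, if anything falls off the work surface, if the arm or the gripper's body presses on something with over 40 N, if the wrist force passes 120 N, or if a joint passes its speed limit or range.

### The arm

A 7-joint arm with a two-finger parallel gripper is mounted at the origin on a cart in front of the work surface, level with it; the furniture and walls round the work are solid. World frame = base frame: x ahead of the robot, y to its left, z up, the work surface at z = 0. Lengths are in m, angles in rad, forces in N, time in s.
With the tool pointing down it reaches from about 0.4 to 0.875 m from the base axis. Payload 6.5 kg.
Tool frame: the origin (TCP) lies midway between the tips of the shut fingers; the grasp point (between the pads) lies 19 mm behind it (robot.grasp_offset is the distance from the TCP to the grasp point, in m); z points along the fingers, y is the line along which they close (so a half turn about z gives the same grasp; the last joint's range is limited). The gripper opens to 85 mm and grips with 20 to 120 N. Pads are 22 mm wide; open, the fingers measure 114 mm over their backs; the gripper's body (76 mm by 85 mm) begins 54 mm behind the grasp point. The pads swing forward as they close: fully open they stand 13 mm farther back than shut.
Start: joints at [1.069, 0.536, -0.004, 1.538, 0.003, 1.067, -0.071], TCP at [0.274, -0.589, 0.231] pointing down, gripper open.
Joint ranges: [-2.7, 2.7], [-0.37, 2.16], [-1.27, 1.26], [0.24, 2.4], [-1.31, 4.45], [0.19, 1.91], [-2.76, 2.76]. Speed limits (rad/s): [2.39, 2.39, 3.14, 3.14, 3.14, 3.14, 3.14].

### API

Orientations are given as a unit quaternion [x, y, z, w].
In Python, from rig import robot, vision gives the robot as it stands (robot), with the cameras (vision).
- The arm moves only by the shell command python3 drive.py 'ROWS' [FORCE]. ROWS is a JSON list of rows, 1 to 8 of them, each of 5 numbers: the opening from 0.0 (shut) to 1.0 (fully open), then dx, dy, dz in m, then a turn about the tool's z in rad; each row shifts and turns the commanded pose from where the row before left it, along the tool's axes as they then stand; what a row does not reach is not made up. A row lasts 1/8 s, in which the tool goes at most 0.0625 m and 0.188 rad, less where a joint would pass 70% of its speed; a pose out of reach is approached as far as the arm can. The fingers move at their own pace and stop on an object; FORCE is the grip in N (left out, the last holds). Time passes only in rows, so rows that do not move let the fingers close. It prints the time, the measured TCP pose, the force, the opening and the grip force at its end.
- robot.get_obs(): the state, without advancing time (a new reading comes with each control period).
- vision.camera(name): name is "scene" or "top" or "wrist"; returns a dict with "frame" (384x512x3 uint8, red, green, blue), "camera_matrix" (3x3 intrinsics, pixels), "cam_to_world" (4x4, takes a point from camera to world coordinates). Camera axes: x right, y down, z forward; pixel columns grow to the right and rows downward; lengths in m; the calibration is good to about 2 mm. A picture is of the moment at which its call begins. There is no depth.
- robot.hand_in(): hands the job in; it is judged then, once.
The state is a dict: "clock": time; "q": joint angles; "dq": joint speeds; "effort": joint torques, N m; "position": TCP position; "tool_rot": TCP orientation; "ft_force": force on the tool from outside, world axes, zero at the start; "moment": the same for the moment, N m; "width": opening from 0.0 (shut) to 1.0 (fully open); "finger_force": force on a finger pad.
Only numpy, scipy, OpenCV 4.12 (cv2) and the standard library are available. Lean on these libraries where they do the work, as an engineer would, in place of code of your own. Each camera call takes 0.05 s, during which the arm holds its last target. There are 200 camera calls.

## Working session

There is one attempt and no reset: what is moved stays moved. The work goes in short steps, Python scripts to look and compute and a shell command to move; the robot and the scene stay as the last step left them, time stands still between calls to the robot, and variables do not carry over. Pictures are saved under pics/ and viewed, at most 10 in all, crops included, and the job is handed in when it is done.

```bash
ls; mkdir -p pics
python3 - <<'E'
from rig import robot, vision
import cv2,numpy as np
o=robot.get_obs();print({k:np.round(v,3) for k,v in o.items()})
for n in ("scene","top"):
    c=vision.camera(n);cv2.imwrite(f"pics/{n}0.png",c["frame"][:,:,::-1]);np.savez(f"{n}0.npz",**c)
    print(n,c["camera_matrix"].round(1).tolist(),c["cam_to_world"].round(3).tolist())
E
```

```text
drive.py
pics
rig.py
{'clock': np.float64(0.0), 'q': array([ 1.069,  0.537, -0.004,  1.539,  0.003,  1.067, -0.071]), 'dq': array([ 0.   ,  0.001,  0.   , -0.   , -0.   , -0.002,  0.   ]), 'effort': array([-0.0000e+00, -5.8341e+01,  1.0480e+00, -2.5910e+01,  1.2000e-02,
        1.0000e-02,  0.0000e+00]), 'position': array([ 0.274, -0.589,  0.23 ]), 'tool_rot': array([ 0.976,  0.216, -0.   , -0.001]), 'ft_force': array([ 0.859,  0.509, -0.133]), 'moment': array([-0.017, -0.001, -0.085]), 'finger_force': np.float64(0.0), 'width': np.float64(1.001)}
scene [[396.4, 0.0, 253.5], [0.0, 396.4, 192.9], [0.0, 0.0, 1.0]] [[0.49, -0.67, 0.557, -0.387], [-0.871, -0.365, 0.328, -0.487], [-0.016, -0.646, -0.763, 1.38], [0.0, 0.0, 0.0, 1.0]]
top [[447.5, 0.0, 246.2], [0.0, 447.5, 196.4], [0.0, 0.0, 1.0]] [[-0.048, -0.856, 0.516, -0.22], [-0.999, 0.04, -0.026, 0.083], [0.001, -0.516, -0.857, 1.411], [0.0, 0.0, 0.0, 1.0]]
```

View pics/scene0.png

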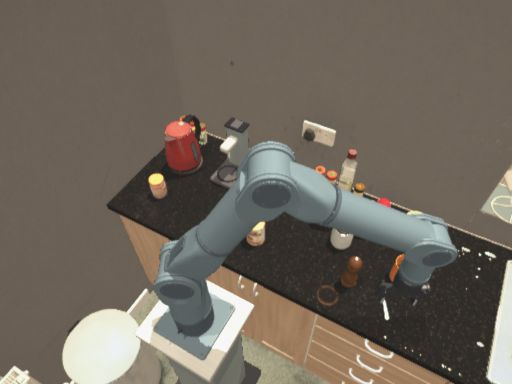

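View pics/top0.png

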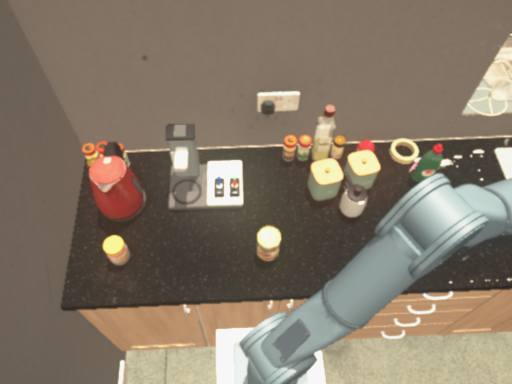

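The top view shows the coffee maker around (205,185), canisters at (325,180) and (362,170), and the carafe at (353,200). The tin is at (268,243) and the jar at (117,250). The scene view has the mill at (352,270). I'll enlarge the top view.

Run:
```python
import cv2
a=cv2.imread("pics/top0.png")[115:275,155:400]
cv2.imwrite("pics/crop1.png",cv2.resize(a,None,fx=3.2,fy=3.2,interpolation=cv2.INTER_CUBIC))
```

```text
(no output)
```

View pics/crop1.png

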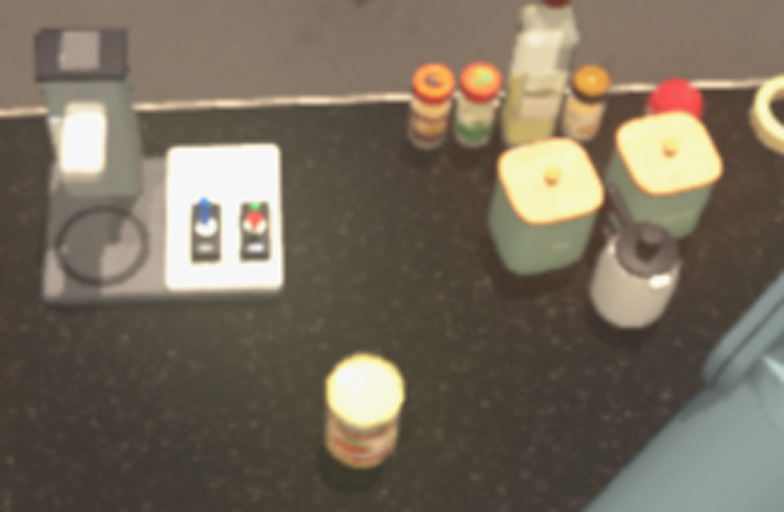

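```bash
cat > h.py <<'E'
import numpy as np
def ray(c,uv,z):
    d=c["cam_to_world"][:3,:3]@np.linalg.inv(c["camera_matrix"])@np.array([*uv,1.]);p=c["cam_to_world"][:3,3]
    return p+d*(z-p[2])/d[2]
def proj(c,P):
    q=np.linalg.inv(c["cam_to_world"])@np.array([*P,1.]);q=c["camera_matrix"]@q[:3];return q[:2]/q[2]
E
python3 - <<'E'
from h import *;import cv2
c=np.load("top0.npz");s=np.load("scene0.npz")
for n,u,v,z in [("knobtop",650,234,.136),("lidrim",646,250,.108),("handle top",620,208,.1),("canL lid",552,182,.135),("canR lid",667,155,.135),("plate",102,245,.027),
 ("base FL",43,298,.012),("deck FR",282,290,.04),("deck BR",280,146,.04),("deck BL",168,147,.04),("deck FL",166,288,.04),("blue base",207,228,.058),("red base",256,228,.058),("bluetip",205,203,.094),("redtip",255,217,.094),
 ("bH F",206,258,.058),("rH F",255,255,.058),("armtip mid",82,180,.206),("tin",365,385,.11)]:
    print(n,ray(c,(155+u/3.2,115+v/3.2),z).round(3))
print("jar",ray(c,(115,243),.1).round(3)); print("mill",ray(s,(355,263),.16).round(3))
print("kettle",ray(c,(120,205),0).round(3))
k=ray(c,(155+650/3.2,115+234/3.2),.136);print(proj(s,k))
a=cv2.imread("pics/scene0.png")
b=np.hstack([cv2.resize(a[140:250,205:300],None,fx=4,fy=5)[:,:],cv2.resize(a[195:305,310:400],None,fx=4.5,fy=5)])
print(b.shape);cv2.imwrite("pics/crop2.png",b)
E
```

```text
knobtop [ 0.562 -0.332  0.136]
lidrim [ 0.559 -0.334  0.108]
handle top [ 0.619 -0.317  0.1  ]
canL lid [ 0.633 -0.239  0.135]
canR lid [ 0.663 -0.369  0.135]
plate [0.643 0.257 0.027]
base FL [0.586 0.323 0.012]
deck FR [0.567 0.055 0.04 ]
deck BR [0.762 0.049 0.04 ]
deck BL [0.767 0.18  0.04 ]
deck FL [0.576 0.183 0.04 ]
blue base [0.641 0.136 0.058]
red base [0.638 0.081 0.058]
bluetip [0.651 0.136 0.094]
redtip [0.63  0.082 0.094]
bH F [0.602 0.138 0.058]
rH F [0.603 0.083 0.058]
armtip mid [0.611 0.256 0.206]
tin [ 0.413 -0.022  0.11 ]
jar [0.414 0.474 0.1  ]
mill [ 0.394 -0.431  0.16 ]
kettle [0.614 0.502 0.   ]
[344.60987247 221.74800303]
(550, 785, 3)
```

View pics/crop2.png

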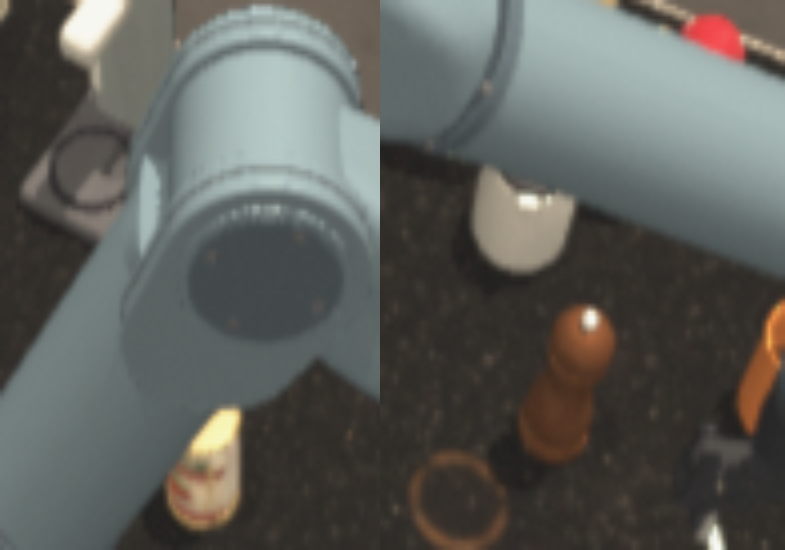

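Crop shows the mill's top at full-frame pixel (356,259) and the hotplate ring free. Fix on the knob is about (0.561,-0.332). I'll hover above it and use the wrist view.

```bash
python3 drive.py '[[1,0.0525,-0.016,0,0],[1,0.0525,-0.016,0,0],[1,0.0525,-0.016,0,0],[1,0.0525,-0.016,0,0],[1,0.0525,-0.016,0,0],[1,0.0525,-0.016,0,0],[1,0.0525,-0.016,0,0],[1,0,0,0,0.18]]' 60
python3 drive.py '[[1,0,0,0,0.03],[1,0,0,0,0]]'
python3 - <<'E'
from rig import robot, vision
import cv2,numpy as np
for n in ("wrist","scene"):
    c=vision.camera(n);np.savez(n+"1.npz",**c);cv2.imwrite(f"pics/{n}1.png",c["frame"][:,:,::-1])
a=cv2.imread("pics/wrist1.png");b=cv2.imread("pics/scene1.png")[80:350,190:490]
cv2.imwrite("pics/w1.png",np.vstack([cv2.resize(a,(400,300)),cv2.resize(b,(400,300))]))
E
```

```text
clock: 1.1
position: [0.5643, -0.3263, 0.2306]
tool_rot: [0.992, 0.13, 0.001, -0.002]
ft_force: [0.0, 0.3, -0.5]
width: 1.0
finger_force: 0.0
clock: 1.35
position: [0.5594, -0.3335, 0.2311]
tool_rot: [0.994, 0.113, -0.0, 0.0]
ft_force: [0.1, -0.0, -0.4]
width: 1.003
finger_force: 0.0
```

View pics/w1.png

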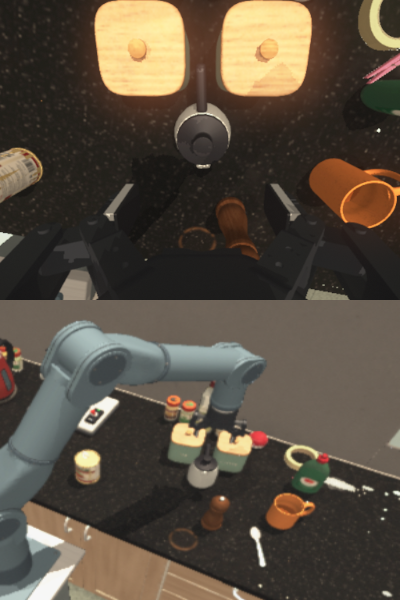

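The wrist view (half-size top) shows the knob at (202,144), the handle between the canisters ending at (202,66), and the canister knobs at (138,49) and (268,49). I'll cast those rays.

Run:
```python
from h import *;import cv2
c=np.load("wrist1.npz");s=np.load("scene1.npz");k=1.28
print(c["cam_to_world"].round(3).tolist())
for n,u,v,z in [("knob",202,145,.136),("lid c",202.5,136,.108),("handle end",202,67,.1),("L",138,49,.14),("R",268,48,.14)]: print(n,ray(c,(u*k,v*k),z).round(4))
g=cv2.cvtColor(c["frame"],cv2.COLOR_RGB2GRAY)
C=cv2.HoughCircles(g[150:215,215:300],cv2.HOUGH_GRADIENT,1,5,param1=80,param2=12,minRadius=8,maxRadius=20)
for x,y,r in (C[0][:4] if C is not None else []): print("circ",x+215,y+150,r,ray(c,(x+215,y+150),.136).round(4))
print("scene knob(205,463)",ray(s,(190+204*.75,80+(460-300)*.9),.136).round(4))
```

```text
[[0.226, -0.933, -0.281, 0.631], [-0.974, -0.216, -0.065, -0.316], [0.0, 0.288, -0.958, 0.373], [0.0, 0.0, 0.0, 1.0]]
knob [ 0.565  -0.3323  0.136 ]
lid c [ 0.5691 -0.332   0.108 ]
handle end [ 0.6504 -0.3125  0.1   ]
L [ 0.6496 -0.2464  0.14  ]
R [ 0.6801 -0.3737  0.14  ]
circ 259.5 187.5 12.5 [ 0.5635 -0.3335  0.136 ]
circ 256.5 191.5 16.9 [ 0.5591 -0.3317  0.136 ]
scene knob(205,463) [ 0.549 -0.331  0.136]
```

```bash
python3 drive.py '[[1,0.003,-0.001,0.05,0],[1,0,0,0.045,0],[1,0,0,0.022,0],[1,0,0,0,0],[0,0,0,0,0],[0,0,0,0,0],[0,0,0,0,0],[0,0,0,0,0]]' 70
python3 drive.py '[[0,0,0,0,0],[0,0,0,0,0],[0,0,0,0,0]]'
```

```text
clock: 2.45
position: [0.5636, -0.3317, 0.1154]
tool_rot: [0.994, 0.113, 0.001, 0.001]
ft_force: [-0.0, -0.7, 3.6]
width: 0.253
finger_force: 68.4
clock: 2.82
position: [0.5637, -0.3318, 0.1153]
tool_rot: [0.994, 0.113, 0.001, 0.001]
ft_force: [-0.5, -0.7, 6.2]
width: 0.252
finger_force: 68.5
```

```bash
python3 drive.py '[[0,0,0,-0.02,0],[0,0,0,-0.03,0],[0,0,0,-0.04,0],[0,0,0,-0.04,0],[0,0,0,-0.04,0],[0,0,0,-0.02,0],[0,0,0,0,0]]'
```

```text
clock: 3.7
position: [0.5635, -0.3309, 0.3063]
tool_rot: [0.994, 0.113, 0.001, 0.001]
ft_force: [0.1, 0.2, -3.4]
width: 0.251
finger_force: 69.0
```

```bash
python3 drive.py '[[0,0.0195,-0.0427,0,0],[0,0.0195,-0.0427,0,0],[0,0.0195,-0.0427,0,0],[0,0.0195,-0.0427,0,0],[0,0.0195,-0.0427,0,0],[0,0.0195,-0.0427,0,0],[0,0,0,0,-0.15],[0,0,0,0,0]]'; python3 -c "
from rig import robot, vision;print(robot.get_obs()['q'].round(2))"
```

```text
clock: 4.7
position: [0.6186, -0.0547, 0.3027]
tool_rot: [0.982, 0.187, -0.002, -0.0]
ft_force: [-0.3, -1.6, -2.4]
width: 0.254
finger_force: 69.2
[ 0.12  0.43 -0.15  1.53  0.07  1.19 -1.23]
```

```bash
python3 drive.py '[[0,0,0,0,-0.17],[0,0,0,0,-0.17],[0,0,0,0,-0.17],[0,0,0,0,-0.17],[0,0,0,0,-0.17],[0,0,0,0,-0.17],[0,0,0,0,-0.17],[0,0,0,0,-0.17]]'; python3 drive.py '[[0,0,0,0,-0.17],[0,0,0,0,-0.17],[0,0,0,0,-0.17],[0,0,0,0,-0.17],[0,0,0,0,-0.17],[0,0,0,0,-0.17],[0,0,0,0,-0.17],[0,0,0,0,-0.17]]'; python3 drive.py '[[0,0,0,0.05,0],[0,0,0,0.05,0],[0,0,0,0.05,0],[0,0,0,0.025,0],[0,0,0,0,0]]';  python3 -c "
from rig import robot, vision;print(robot.get_obs()['q'].round(2))"
```

```text
clock: 5.7
position: [0.6188, -0.0565, 0.3033]
tool_rot: [0.646, 0.763, -0.001, -0.001]
ft_force: [0.8, 0.3, -2.1]
width: 0.252
finger_force: 69.2
clock: 6.7
position: [0.6188, -0.0566, 0.3032]
tool_rot: [0.023, 1.0, -0.0, -0.001]
ft_force: [-0.8, 0.1, -2.6]
width: 0.249
finger_force: 69.2
clock: 7.32
position: [0.6171, -0.0565, 0.1265]
tool_rot: [0.025, 1.0, -0.0, -0.003]
ft_force: [-0.0, 0.2, -2.7]
width: 0.252
finger_force: 69.3
[ 0.44  0.7  -0.61  1.67  0.47  0.94  1.17]
```

```bash
python3 drive.py '[[0,0,0,0.006,0],[0,0,0,0.004,0],[0,0,0,0.002,0],[0,0,0,0,0]]'
```

```text
clock: 7.82
position: [0.6197, -0.0551, 0.1176]
tool_rot: [0.023, 1.0, -0.0, 0.0]
ft_force: [-0.3, -0.3, -3.2]
width: 0.248
finger_force: 69.3
```

```bash
python3 drive.py '[[0,0,0,0.002,0],[0,0,0,0.001,0],[0,0,0,0,0]]'
```

```text
clock: 8.2
position: [0.6205, -0.0545, 0.1152]
tool_rot: [0.023, 1.0, 0.0, 0.001]
ft_force: [-0.8, 1.3, 4.8]
width: 0.25
finger_force: 69.9
```

```bash
python3 drive.py '[[1,0,0,0,0],[1,0,0,0,0],[1,0,0,0,0],[1,0,0,-0.04,0],[1,0,0,-0.05,0],[1,0,0,-0.05,0],[1,0,0,0,0],[1,0,0,0,0]]' 100
python3 - <<'E'
from rig import robot, vision
import cv2,numpy as np
for n in ("wrist","top"):
    c=vision.camera(n);np.savez(n+"2.npz",**c);cv2.imwrite(f"pics/{n}2.png",c["frame"][:,:,::-1])
a=cv2.imread("pics/wrist2.png");b=cv2.imread("pics/top2.png")[110:290,220:460]
cv2.imwrite("pics/w2.png",np.hstack([cv2.resize(a,(400,300)),cv2.resize(b,(400,300))]))
E
```

```text
clock: 9.2
position: [0.6191, -0.0554, 0.2536]
tool_rot: [0.023, 1.0, -0.0, -0.001]
ft_force: [0.2, -0.4, -0.5]
width: 1.003
finger_force: 0.0
```

View pics/w2.png

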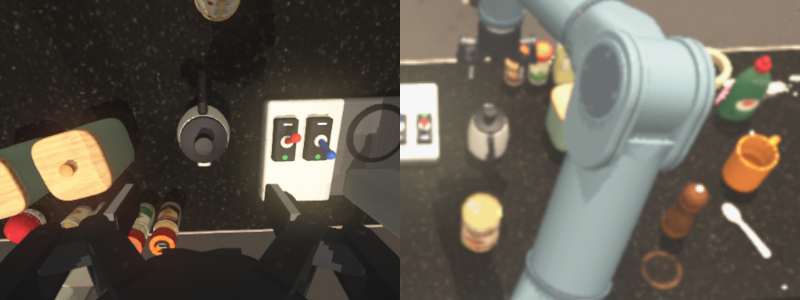

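Carafe stands upright on the open worktop, handle to the robot: in the wrist half the knob is at (205,145), the handle end at (203,72), with the switches at (286,141) and (318,141) and the plate ring at (378,132).

Run:
```python
from h import *;import cv2
c=np.load("wrist2.npz");k=1.28
for n,u,v,z in [("knob",205,145,.136),("handle end outer",203,70,.1),("handle inner?",203,105,.1),("deck FL",344,100,.04),("deck FR",266,101,.04),("deck BR",262,199,.04),
 ("H red c",286,140,.058),("H blue c",318,139,.058),("red tip",295,138,.094),("blue tip",331,155,.094),("plate",378,132,.027)]: print(n,ray(c,(u*k,v*k),z).round(4))
a=c["frame"][:,:,::-1][70:270,320:512]
cv2.imwrite("pics/c3.png",cv2.resize(a,None,fx=3,fy=3,interpolation=cv2.INTER_CUBIC))
```

```text
knob [ 0.621  -0.0503  0.136 ]
handle end outer [ 0.5287 -0.0487  0.1   ]
handle inner? [ 0.5739 -0.0506  0.1   ]
deck FL [0.5816 0.181  0.04  ]
deck FR [0.5775 0.0532 0.04  ]
deck BR [0.7586 0.0532 0.04  ]
H red c [0.6404 0.0834 0.058 ]
H blue c [0.641  0.1358 0.058 ]
red tip [0.6281 0.082  0.094 ]
blue tip [0.6568 0.138  0.094 ]
plate [0.6415 0.2579 0.027 ]
```

View pics/c3.png

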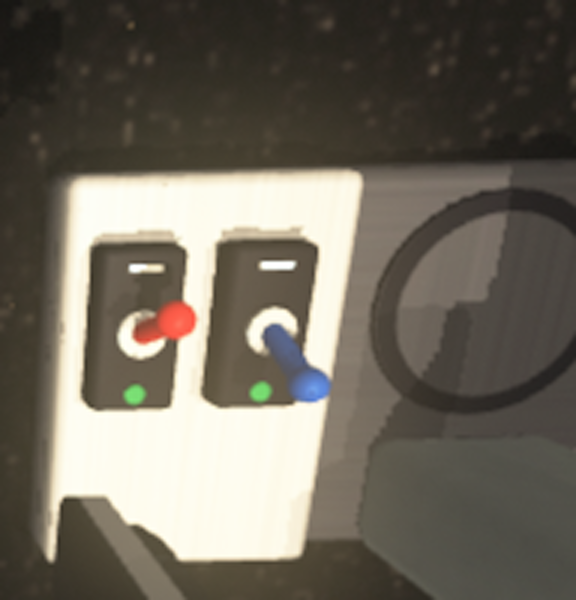

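The crop shows red bar/dot at (145,268)/(134,394), blue bar/dot at (277,266)/(261,391), bat tips red (177,321) and blue (310,385), ring centre around (487,300).

Run:
```python
from h import *
c=np.load("wrist2.npz");f=lambda u,v,z:ray(c,(320+u/3,70+v/3),z)
rb,rg,bb,bg=f(145,268,.058),f(134,394,.058),f(277,266,.058),f(261,391,.058)
print(rb,rg,bb,bg); m=(rg-rb)+(bg-bb);print("yaw",np.degrees(np.arctan2(m[1],m[0])));d=bb-rb+bg-rg;print("yaw2",np.degrees(np.arctan2(-d[0],d[1])))
print("red pivot",(rb+rg)/2,"blue",(bb+bg)/2,"tips",f(177,321,.091),f(310,385,.091))
print("plate",f(487,300,.027),"ring bounds",f(370,310,.027),f(500,188,.027),f(485,412,.027))
print("deck",f(75,175,.04),f(362,172,.04),f(50,560,.04),f(303,558,.04))
# ring from the top view
t=np.load("top0.npz");g=lambda u,v:ray(t,(155+u/3.2,115+v/3.2),.027)
print(g(54,245),g(149,243),g(102,206),g(102,285))
```

```text
[0.61463361 0.08446619 0.058     ] [0.6704987  0.08357875 0.058     ] [0.61625109 0.13963982 0.058     ] [0.6715799  0.13907189 0.058     ]
yaw -0.7498773825900507
yaw2 -1.3969156279668231
red pivot [0.64256616 0.08402247 0.058     ] blue [0.64391549 0.13935586 0.058     ] tips [0.62935376 0.08498369 0.091     ] [0.65780395 0.13950575 0.091     ]
plate [0.64288032 0.25607713 0.027     ] ring bounds [0.64524902 0.20270601 0.027     ] [0.59172012 0.25220728 0.027     ] [0.69852544 0.26556301 0.027     ]
deck [0.57652674 0.05896712 0.04      ] [0.58074952 0.18135317 0.04      ] [0.76194331 0.05521366 0.04      ] [0.76634762 0.17944812 0.04      ]
[0.6459959  0.31099696 0.027     ] [0.64360261 0.20323753 0.027     ] [0.69647642 0.25764099 0.027     ] [0.5908233  0.25546289 0.027     ]
```

```bash
python3 drive.py '[[1,0.043,0,0,0],[1,0.043,0.001,0,-0.028],[1,0,0,0,0],[1,0,0,0.05,0],[1,0,0,0.05,0],[1,0,0,0.05,0],[1,0,0,0.02,0],[1,0,0,0,0]]'
```

```text
clock: 10.3
position: [0.5334, -0.0498, 0.0834]
tool_rot: [0.009, 1.0, 0.0, -0.001]
ft_force: [0.4, 0.2, 0.5]
width: 1.004
finger_force: 0.0
```

```bash
python3 drive.py '[[1,0,0,0.02,0],[1,0,0,0,0],[0,0,0,0,0],[0,0,0,0,0],[0,0,0,0,0],[0,0,0,0,0],[0,0,0,0,0],[0,0,0,0,0]]' 100; python3 drive.py '[[0,0,0,-0.005,0],[0,0,0,-0.01,0],[0,0,0,-0.015,0],[0,0,0,0,0]]' 110
python3 - <<'E'
from rig import robot, vision
import cv2,numpy as np
c=vision.camera("wrist");np.savez("wrist3.npz",**c);cv2.imwrite("pics/wrist3.png",c["frame"][:,:,::-1])
c=vision.camera("top");np.savez("top3.npz",**c)
a=cv2.imread("pics/wrist3.png");b=c["frame"][100:250,150:350,::-1]
cv2.imwrite("pics/w3.png",np.hstack([cv2.resize(a,(400,300)),cv2.resize(b,(400,300))]))
E
```

```text
clock: 11.3
position: [0.5339, -0.0503, 0.0646]
tool_rot: [0.009, 1.0, -0.0, 0.0]
ft_force: [-1.4, -0.9, 4.5]
width: 0.151
finger_force: 97.3
clock: 11.8
position: [0.5349, -0.0501, 0.0958]
tool_rot: [0.009, 1.0, -0.0, 0.001]
ft_force: [1.5, -0.1, -3.4]
width: 0.147
finger_force: 107.0
```

View pics/w3.png

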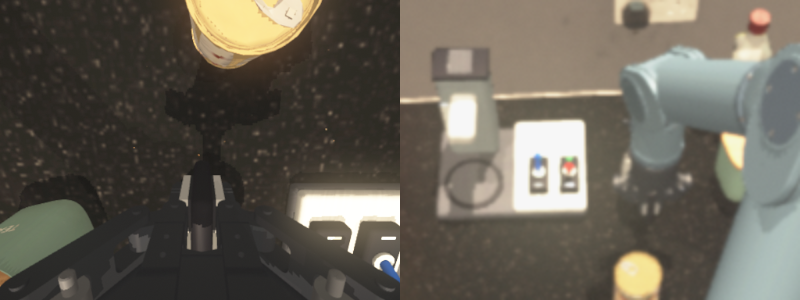

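Held: the bar sits between the pads and the top view shows a clear path. Next I raise it, then carry it over to the front of the plate.

```bash
python3 drive.py '[[0,0,0,-0.03,0],[0,0,0,-0.04,0],[0,0,0,-0.04,0],[0,0.0154,0.02,0,0],[0,0.0154,0.0439,0,0],[0,0.0154,0.0439,0,0],[0,0.0154,0.0439,0,0],[0,0.0154,0.0439,0,0]]' ; python3 drive.py '[[0,0.0154,0.0439,0,0],[0,0.0154,0.0439,0,0],[0,0,0.0239,0,0.006],[0,0,0,0,0]]';python3 -c "
from rig import robot, vision;print(robot.get_obs()['q'].round(2))"
```

```text
clock: 12.9
position: [0.4593, 0.148, 0.204]
tool_rot: [0.009, 1.0, -0.0, -0.0]
ft_force: [0.9, -0.6, -2.2]
width: 0.145
finger_force: 107.6
clock: 13.4
position: [0.4305, 0.2612, 0.2041]
tool_rot: [0.01, 1.0, 0.001, -0.0]
ft_force: [-1.0, -0.1, -3.1]
width: 0.147
finger_force: 107.6
[ 0.    0.44 -0.8   1.91  0.38  0.95  0.58]
```

```bash
python3 drive.py '[[0,0,-0.002,0.04,0],[0,0,0,0.04,0],[0,0,0,0.022,0],[0,0,0,0,0],[0,0,0,0,0]]'
python3 - <<'E'
from rig import robot, vision
import cv2,numpy as np
o=[]
for n,(u,v,w,h) in (("top",(130,110,160,160)),("scene",(150,90,160,160))):
    c=vision.camera(n);np.savez(n+"4.npz",**c)
    o.append(cv2.resize(c["frame"][v:v+h,u:u+w,::-1],(400,400),interpolation=cv2.INTER_CUBIC))
cv2.imwrite("pics/w4.png",np.hstack(o))
E
```

```text
clock: 14.02
position: [0.432, 0.2569, 0.1031]
tool_rot: [0.012, 1.0, 0.0, 0.0]
ft_force: [-0.1, 0.2, -2.5]
width: 0.148
finger_force: 107.6
```

View pics/w4.png

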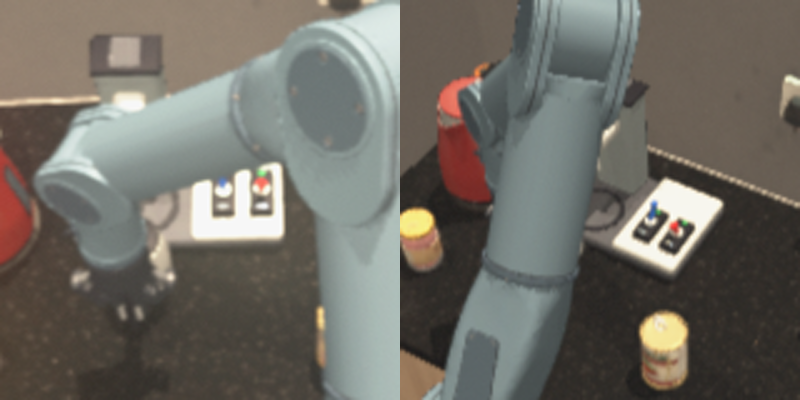

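Carafe is held in front of the machine, but the arm hides it. The last bit of clearance to check is the wrist over the tower.

Run:
```python
from h import *
t=np.load("top4.npz");f=lambda u,v,z:ray(t,(130+u/2.5,110+v/2.5),z).round(3)
for z in (.2,.3,.4,.45,.5): print(z,"wrist c",f(90,175,z),"left edge",f(38,180,z),"forearm lower edge mid",f(200,205,z),"flange",f(120,262,z))
```

```text
0.2 wrist c [0.583 0.303 0.2  ] left edge [0.578 0.37  0.2  ] forearm lower edge mid [0.53  0.161 0.2  ] flange [0.452 0.261 0.2  ]
0.3 wrist c [0.516 0.285 0.3  ] left edge [0.512 0.346 0.3  ] forearm lower edge mid [0.468 0.155 0.3  ] flange [0.397 0.246 0.3  ]
0.4 wrist c [0.45  0.267 0.4  ] left edge [0.446 0.322 0.4  ] forearm lower edge mid [0.406 0.149 0.4  ] flange [0.341 0.231 0.4  ]
0.45 wrist c [0.417 0.258 0.45 ] left edge [0.413 0.311 0.45 ] forearm lower edge mid [0.375 0.145 0.45 ] flange [0.314 0.224 0.45 ]
0.5 wrist c [0.384 0.249 0.5  ] left edge [0.38  0.299 0.5  ] forearm lower edge mid [0.345 0.142 0.5  ] flange [0.286 0.217 0.5  ]
```

```bash
python3 drive.py '[[0,0,0.002,0.005,0],[0,0,0,0,0],[0,-0.02,0.001,0,0],[0,-0.02,0.001,0,0],[0,-0.02,0.001,0,0],[0,0,0,0,0]]'; python3 -c "
from rig import robot, vision;print(robot.get_obs()['q'].round(2))"
```

```text
clock: 14.88
position: [0.4928, 0.2605, 0.0973]
tool_rot: [0.013, 1.0, 0.0, 0.0]
ft_force: [-0.2, 0.4, -3.0]
width: 0.15
finger_force: 107.7
[-0.07  0.66 -0.67  1.85  0.55  0.82  0.52]
```

```bash
python3 drive.py '[[0,-0.02,0,0,0],[0,-0.02,-0.001,0,0],[0,-0.015,0,0,0],[0,-0.009,0,0,0],[0,0,0,0,0],[0,0,0,0,0]]'
```

```text
clock: 15.62
position: [0.5545, 0.2584, 0.0972]
tool_rot: [0.012, 1.0, -0.0, -0.0]
ft_force: [0.3, -0.6, -3.6]
width: 0.145
finger_force: 107.7
```

```bash
python3 drive.py '[[0,0,0,0.003,0],[0,0,0,0.002,0],[0,0,0,0,0]]'
```

```text
clock: 16.0
position: [0.5552, 0.2582, 0.0922]
tool_rot: [0.012, 1.0, -0.0, -0.0]
ft_force: [-0.2, 0.5, -1.6]
width: 0.148
finger_force: 108.0
```

```bash
python3 drive.py '[[0,-0.002,0,0,0],[0,0,0,0.0015,0],[0,0,0,0,0]]'
```

```text
clock: 16.38
position: [0.5578, 0.2582, 0.0917]
tool_rot: [0.012, 1.0, -0.0, 0.0]
ft_force: [-2.5, -0.4, 5.4]
width: 0.148
finger_force: 108.9
```

Landed (force turned to +5 N). Release partially, then rise straight up.

```bash
python3 drive.py '[[0.5,0,0,0,0],[0.5,0,0,0,0],[0.5,0,0,0,0],[0.6,0,0,-0.02,0],[0.6,0,0,-0.04,0],[0.6,0.02,0,-0.04,0],[0.6,0.04,0,-0.04,0],[0.6,0.04,0,0,0]]'
python3 - <<'E'
from rig import robot, vision
import cv2,numpy as np
o=[]
for n in ("wrist","top","scene"):
    c=vision.camera(n);np.savez(n+"5.npz",**c)
    cv2.imwrite(f"pics/{n}5.png",c["frame"][:,:,::-1])
E
```

```text
clock: 17.38
position: [0.458, 0.2625, 0.2351]
tool_rot: [0.012, 1.0, 0.002, 0.003]
ft_force: [0.6, 0.2, -0.4]
width: 0.603
finger_force: 0.0
```

```bash
python3 drive.py '[[0,0,-0.059,0,0],[0,0,-0.059,0,0],[0,-0.046,0,0,0],[0,-0.046,0,0,0],[0,-0.046,0,0,0],[0,-0.046,0,0,0],[0,-0.047,0,0,0],[0,0,0,0,0]]'
```

```text
clock: 18.52
position: [0.6889, 0.1353, 0.2299]
tool_rot: [0.014, 1.0, 0.0, 0.0]
ft_force: [-0.1, -0.9, -0.1]
width: -0.002
finger_force: 0.0
```

```bash
python3 drive.py '[[0,0,0.003,0.05,0],[0,0,0,0.05,0],[0,0,0,0.035,0],[0,0,0,0.015,0],[0,0,0,0,0],[0,0.012,0,0,0],[0,0.01,0,0,0],[0,0,0,0,0]]'; python3 drive.py '[[0,0.01,0,0,0],[0,0.01,0,0,0],[0,0.006,0,0,0],[0,0,0,0,0]]'
```

```text
clock: 19.52
position: [0.6629, 0.1408, 0.0818]
tool_rot: [0.011, 1.0, -0.0, 0.0]
ft_force: [0.3, 0.1, -0.0]
width: 0.001
finger_force: 0.1
clock: 20.02
position: [0.6466, 0.1414, 0.0834]
tool_rot: [0.013, 1.0, 0.002, 0.009]
ft_force: [23.4, 2.3, -7.9]
width: -0.001
finger_force: 11.6
```

```bash
python3 drive.py '[[0,-0.02,0,0,0],[0,0,0,-0.05,0],[0,0,0,-0.05,0],[0,0,0,-0.05,0],[0,0.06,0,0,0],[0,0.06,0,0,0],[0,0.06,-0.05,0,0],[0,0.0,-0.06,0,0]]'
python3 drive.py '[[0,0.04,-0.05,0,0],[0,0,0,0,0],[0,0,0,0,0]]'
python3 - <<'E'
from rig import robot, vision
import cv2,numpy as np
o=[]
for n,(u,v,w,h) in (("top",(150,110,140,180)),("scene",(190,120,140,180)),("wrist",(156,24,280,360))):
    c=vision.camera(n);np.savez(n+"6.npz",**c)
    o.append(cv2.resize(c["frame"][v:v+h,u:u+w,::-1],(266,342),interpolation=cv2.INTER_CUBIC))
    if n!="wrist": cv2.imwrite(f"pics/{n}6.png",c["frame"][:,:,::-1])
    else: w=c["frame"][:,:,::-1]
cv2.imwrite("pics/w6.png",np.vstack([np.hstack(o),cv2.resize(np.hstack([cv2.imread("pics/wrist5.png"),w]),(798,258 if 0 else 256))]))
E
```

```text
clock: 21.02
position: [0.4828, 0.0457, 0.2304]
tool_rot: [0.008, 1.0, -0.001, -0.001]
ft_force: [1.9, -0.8, 0.9]
width: 0.006
finger_force: 0.0
clock: 21.4
position: [0.4469, -0.0028, 0.2309]
tool_rot: [0.012, 1.0, -0.0, 0.0]
ft_force: [0.2, 1.0, 0.9]
width: -0.003
finger_force: 0.0
```

View pics/w6.png

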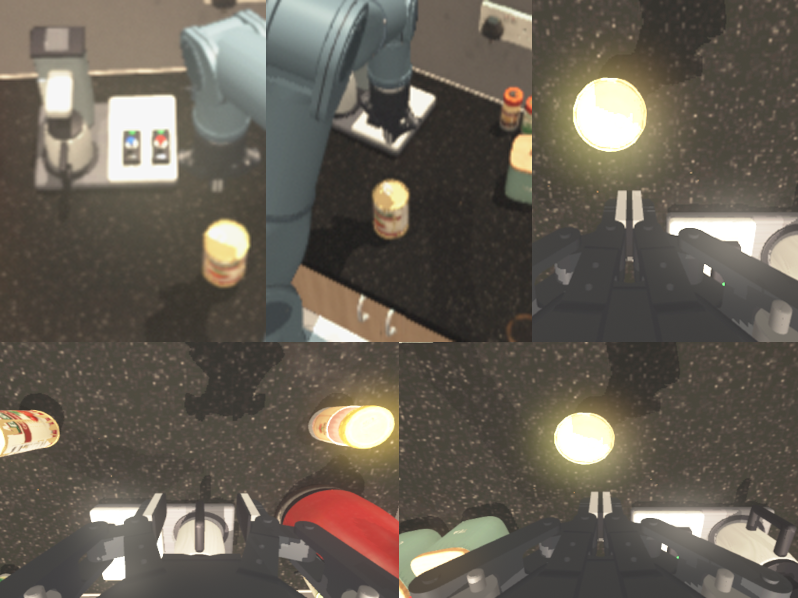

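Composite, top view: the carafe stands on the hotplate under the arm (crop 67,145), handle to the front, and both bat tips sit at the same row (131,143)/(160,142), so rinse looks off. I'll confirm this numerically.

Run:
```python
from h import *;import cv2
for i in "06":
    t=np.load(f"top{i}.npz");F=t["frame"];h=cv2.cvtColor(F,cv2.COLOR_RGB2HSV)[165:205,205:245]
    for n,lo,hi in (("blue",100,130),("red",0,10)):
        m=cv2.inRange(h,(lo,110,60),(hi,255,255));v,u=np.nonzero(m)
        if len(u): print(i,n,len(u),"centre",ray(t,(u.mean()+205,v.mean()+165),.085).round(4))
t=np.load("top6.npz");g=cv2.cvtColor(t["frame"],cv2.COLOR_RGB2GRAY)
for r in range(172,212,3): print(r,g[r,166:208].tolist())
```

```text
0 blue 4 centre [0.6587 0.1393 0.085 ]
0 red 17 centre [0.6365 0.0841 0.085 ]
6 blue 4 centre [0.6366 0.1405 0.085 ]
6 red 15 centre [0.6369 0.0834 0.085 ]
172 [78, 79, 80, 86, 117, 151, 155, 135, 117, 108, 104, 109, 111, 110, 110, 108, 109, 108, 107, 101, 91, 95, 108, 112, 113, 115, 120, 134, 150, 151, 146, 143, 139, 145, 159, 165, 166, 168, 170, 175, 197, 241]
175 [79, 79, 80, 88, 108, 126, 128, 141, 141, 105, 82, 81, 83, 81, 78, 78, 79, 79, 80, 79, 86, 105, 126, 131, 129, 127, 134, 164, 191, 176, 151, 138, 135, 145, 160, 165, 171, 179, 180, 181, 201, 242]
178 [78, 78, 78, 83, 97, 113, 125, 146, 153, 111, 85, 82, 85, 84, 86, 86, 86, 87, 87, 88, 94, 116, 143, 149, 146, 137, 144, 183, 210, 200, 179, 165, 163, 165, 166, 168, 175, 182, 183, 184, 202, 243]
181 [84, 81, 79, 87, 101, 115, 126, 152, 180, 179, 155, 119, 94, 87, 87, 87, 88, 88, 88, 90, 94, 112, 128, 131, 159, 204, 219, 211, 199, 193, 188, 180, 167, 164, 165, 171, 178, 181, 181, 179, 193, 240]
184 [79, 76, 73, 87, 104, 117, 127, 153, 181, 195, 201, 202, 201, 203, 201, 180, 146, 132, 141, 180, 222, 230, 213, 205, 201, 199, 197
[... 1205 characters left out ...]
 73, 74, 84, 90, 84, 81, 81, 81, 84, 94, 115, 145, 168, 176, 181, 184, 185, 185, 187, 187, 187, 189, 192, 218, 245]
205 [71, 82, 116, 154, 172, 175, 175, 170, 151, 127, 119, 119, 119, 119, 116, 108, 91, 75, 72, 72, 76, 90, 108, 129, 148, 155, 161, 167, 175, 178, 179, 178, 177, 178, 178, 178, 176, 177, 175, 174, 174, 186]
208 [71, 74, 89, 104, 112, 113, 112, 108, 104, 104, 102, 103, 103, 102, 101, 101, 92, 80, 70, 71, 74, 86, 99, 103, 101, 100, 101, 101, 103, 103, 105, 103, 102, 102, 103, 103, 104, 103, 103, 104, 103, 101]
211 [72, 76, 74, 67, 65, 65, 66, 62, 63, 64, 64, 63, 63, 66, 68, 67, 66, 67, 68, 68, 70, 71, 72, 73, 74, 75, 75, 75, 75, 75, 77, 79, 81, 80, 79, 82, 82, 82, 81, 80, 82, 80]
```

Run:
```python
from h import *
t=np.load("top6.npz")
for r,a,b in ((187,173.8,198.3),(193,175.3,197.5)):
  for z in (.05,.08): print(r,z,"y mid",ray(t,((a+b)/2,r),z).round(4),"width",(ray(t,(a,r),z)-ray(t,(b,r),z))[1].round(3))
print("front body",ray(t,(187,199.8),.03),"ring front",ray(t,(187,203.3),.027),"expected body row for centre .644:",proj(t,(.644-.038,.2565,.027)),proj(t,(.644-.054,.2565,.027)))
print("knob expected",proj(t,(.644,.2565,.163)),"handle",proj(t,(.644-.096,.2565+.002,.127)),proj(t,(.556,.2586,.051)))
```

```text
187 0.05 y mid [0.6485 0.257  0.05  ] width 0.088
187 0.08 y mid [0.6294 0.2532 0.08  ] width 0.086
193 0.05 y mid [0.6231 0.2552 0.05  ] width 0.079
193 0.08 y mid [0.6045 0.2515 0.08  ] width 0.077
front body [0.60674866 0.25500736 0.03      ] ring front [0.59396134 0.25508136 0.027     ] expected body row for centre .644: [186.67290294 200.42158406] [186.57934109 204.27348312]
knob expected [182.36278915 170.25205246] handle [182.32387519 200.16309184] [184.99378508 209.27937125]
```

Rinse is off and the carafe is centred within about 2 mm and released. Now the brew switch.

```bash
python3 drive.py '[[0,-0.0493,0.03,0,0],[0,-0.0493,0.03,0,0],[0,-0.0493,0.03,0,0],[0,0,0,0,0],[0,0,0,0.05,0],[0,0,0,0.05,0],[0,0,0,0.035,0],[0,0,0,0.013,0]]'; python3 drive.py '[[0,0,0,0,0]]'
```

```text
clock: 22.55
position: [0.5953, 0.0835, 0.0807]
tool_rot: [0.011, 1.0, -0.0, -0.002]
ft_force: [0.6, -1.0, 0.4]
width: 0.002
finger_force: 0.0
clock: 22.68
position: [0.5969, 0.0837, 0.0827]
tool_rot: [0.012, 1.0, 0.0, -0.0]
ft_force: [0.0, -0.0, 0.6]
width: 0.0
finger_force: 0.0
```

```bash
python3 drive.py '[[0,-0.01,0,0,0],[0,-0.01,0,0,0],[0,-0.01,0,0,0],[0,-0.007,0,0,0],[0,0,0,0,0]]'; python3 drive.py '[[0,0.025,0,0,0],[0,0,0,-0.05,0],[0,0,0,-0.05,0],[0,0,0,-0.05,0],[0,0.05,-0.05,0,0],[0,0.05,-0.05,0,0],[0,0.03,-0.03,0,0],[0,0,0,0,0]]'
python3 - <<'E'
from rig import robot, vision
from h import *;import cv2
t=vision.camera("top");h=cv2.cvtColor(t["frame"],cv2.COLOR_RGB2HSV)[165:205,205:245]
for n,lo,hi in (("blue",100,130),("red",0,10)):
    m=cv2.inRange(h,(lo,110,60),(hi,255,255));v,u=np.nonzero(m)
    if len(u): print(n,len(u),"centre",ray(t,(u.mean()+205,v.mean()+165),.085).round(4))
d=cv2.absdiff(t["frame"],np.load("top6.npz")["frame"])[165:212,166:208].max(2);print("carafe region change",np.percentile(d,[50,95,100]))
a,b=t["frame"],np.load("top0.npz")["frame"]
for n,(u,v) in dict(tin=(268,243),jar=(117,250),canL=(325,180),canR=(362,170)).items(): print(n,cv2.absdiff(a,b)[v-18:v+18,u-18:u+18].max(2).mean().round(1))
E
```

```text
clock: 23.3
position: [0.6349, 0.0823, 0.0828]
tool_rot: [0.012, 1.0, 0.0, 0.0]
ft_force: [0.1, -0.3, -1.0]
width: 0.003
finger_force: 0.0
clock: 24.3
position: [0.4855, -0.0357, 0.2324]
tool_rot: [0.014, 1.0, -0.001, -0.001]
ft_force: [1.0, -0.0, -0.0]
width: 0.001
finger_force: 0.0
blue 3 centre [0.6363 0.1417 0.085 ]
red 22 centre [0.6483 0.0832 0.085 ]
carafe region change [3. 5. 6.]
tin 23.4
jar 10.9
canL 74.2
canR 72.7
```

Run:
```python
from h import *;import cv2
from rig import robot, vision
t=vision.camera("top");b=np.load("top0.npz")
for n,c in (("0",b),("now",t)):
    h=cv2.cvtColor(c["frame"],cv2.COLOR_RGB2HSV)
    r=cv2.inRange(h[165:205,205:245],(0,110,60),(10,255,255));v,u=np.nonzero(r);print(n,"red rows",v.min()+165,v.max()+165)
    for k,(x,y) in dict(tin=(268,238),jar=(115,243)).items():
        m=cv2.inRange(h[y-25:y+25,x-25:x+25],(12,40,150),(35,255,255));v,u=np.nonzero(m);print(k,len(u),u.mean()+x-25,v.mean()+y-25)
for z in [(.6425+.0139,.084,.091),(.6425-.0139,.084,.091)]: print("exp tip px",proj(t,z))
w=np.load("wrist2.npz");print("canL at w2",ray(w,(68*1.28,170*1.28),.14).round(4))
```

```text
0 red rows 181 185
tin 387 267.93798449612405 244.90956072351423
jar 485 114.89072164948453 247.96082474226802
now red rows 177 183
tin 600 267.6016666666667 241.74
jar 517 115.17021276595744 248.27659574468083
exp tip px [233.80877929 176.99147104]
exp tip px [234.07374229 183.60019221]
canL at w2 [ 0.6456 -0.2296  0.14  ]
```

```bash
python3 drive.py '[[0,0.02,0.05,-0.02,0],[0,0,0.06,-0.02,0],[0,0,0.06,0,0],[0,0,0,0,0],[0,0,0,0,0]]'
python3 - <<'E'
from h import *;import cv2
from rig import robot, vision
t=vision.camera("top")["frame"];b=np.load("top0.npz")["frame"];d=cv2.absdiff(t,b).max(2)
cv2.imwrite("pics/top9.png",t[:,:,::-1])
for n,c in (("0",b),("now",t)):
    m=cv2.inRange(cv2.cvtColor(c,cv2.COLOR_RGB2HSV)[145:190,305:385],(10,60,120),(30,255,255))
    k,_,s,cc=cv2.connectedComponentsWithStats(m)
    print(n,[(s[i,4],cc[i].round(1).tolist()) for i in range(1,k) if s[i,4]>80])
E
```

```text
clock: 25.02
position: [0.4721, 0.138, 0.2724]
tool_rot: [0.011, 1.0, 0.0, -0.0]
ft_force: [-0.0, -1.4, -0.4]
width: 0.001
finger_force: 0.0
0 [(np.int32(1001), [20.1, 17.5]), (np.int32(507), [57.9, 17.7])]
now []
```

Run:
```python
from h import *;import cv2
from rig import robot, vision
s=vision.camera("scene")["frame"];b=np.load("scene1.npz")["frame"]
u0,v0=190+160*3//4,80+int(.9*115)
for n,c in (("1",b),("now",s)):
    m=cv2.inRange(cv2.cvtColor(c,cv2.COLOR_RGB2HSV)[v0-10:v0+60,u0-10:u0+85],(10,60,110),(32,255,255))
    k,_,st,cc=cv2.connectedComponentsWithStats(m)
    print(n,[(int(st[i,4]),st[i,:4].tolist(),cc[i].round(1).tolist()) for i in range(1,k) if st[i,4]>30])
    h=cv2.cvtColor(c,cv2.COLOR_RGB2HSV)[250:300,330:375];g=cv2.inRange(h,(3,110,40),(15,255,200));v,u=np.nonzero(g);print("mill",len(u),u.mean(),v.mean())
```

```text
1 [(165, [10, 0, 27, 15], [22.9, 7.4]), (45, [39, 1, 7, 9], [41.5, 5.3]), (472, [18, 17, 30, 23], [30.7, 28.7]), (484, [52, 23, 28, 25], [64.9, 36.2])]
mill 423 20.340425531914892 22.692671394799053
now [(943, [10, 0, 43, 40], [33.2, 20.0]), (71, [55, 9, 11, 9], [59.8, 12.6]), (588, [52, 18, 28, 30], [64.4, 34.3])]
mill 421 20.36104513064133 22.69833729216152
```

The canister lids keep the same outer edges as before, and the mill, tin and jar haven't moved. Handing in.

```bash
python3 -c "
from rig import robot, vision;print(robot.hand_in())"
```

```text
the job is handed in; nothing more can be done
None
```

I handed the job in at about 25 s on the robot's clock: the carafe stands released on the hotplate, centred to about 2 mm with its handle to the front. The rinse switch was flipped off before the brew switch went on, and the canisters, mill, tin and jar showed no movement in the images.

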